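Feel out the release notch behind a specimen magazine and unlatch its lid

TASK

Unlatch the specimen magazine: press a fingertip a little way into the sprung strip along its back edge and sweep along it until the tip drops into the strip's hidden notch, then push the release bar inside the notch fully in so that the lid pops ajar, and withdraw. Use only touch: pick nothing up, do not touch the lid, do not force anything, and leave the vial, the dish and the post where they stand.

Things in the scene. Friction and masses are not known exactly. Their poses are not given: they have to be found in the camera images.
- case: Specimen magazine screwed to the table: low case 93 mm deep (x), 344 long (y), 52 high; its white middle, 170 mm long, lies between two aluminium end blocks. Origin: centre of its underside; +x points to its back (away from the robot), y along its length, z up. Behind the middle (y -85 to +85 mm) a dark sprung strip runs along the back; the end blocks stand 3 mm further out, to x = +48 mm.
- strip_mid (a point): Middle of the sprung strip's outer face at rest: the case's x = +45, y = 0, z = 25 mm; same axes as the case. The face looks to +x and spans z 8 to 42 mm. The strip has one notch 50 mm wide, open right through and over its full height, centred anywhere from y = -40 to +40 mm, new each time; at least 20 mm of strip shows at either end.
- bar_mid (a point): Middle of the release bar's face when latched: the case's x = +34, y = 0, z = 25 mm, 11 mm behind the strip's outer face. The dark bar is 164 mm long and spans z 9 to 41 mm; only the notch lets a finger reach it. Nothing covers strip or bar up to the white middle's back at x = +25 mm, so a finger held upright can move in from behind.
- edge_strip (a joint): How far the sprung strip is pushed in towards the case's -x (m): 0 at rest, 0.005 at its stop. It moves as one piece, starts to yield at about 1.4 N, takes about 3 N at 4 mm, and springs back when let go or when the finger drops into the notch. At its stop it is still clear of the release bar.
- release_bar (a joint): How far the release bar is pushed in towards the case's -x (m): 0 latched, 0.008 fully in at its stop. It slides against about 4 N of friction and stays where it is left; it also lifts the lid.
- lid: Flat grey lid on the case's white middle, 64 x 160 x 4 mm, its top 54 mm above the table when shut. Origin at the middle of its hinge, at the case's x = +21 mm. Its front edge, towards the robot, rises 13 mm (0.2 rad) as the release bar goes fully in.
- vial: Capped glass vial, 21 mm across, 44 mm high, standing loose beside or behind the case; origin at the centre of its underside. Bystander.
- dish: Lidded clear dish, 56 mm across, 12 mm high, loose on the table; origin at the centre of its underside. Bystander.
- post: Plain steel post, 13 mm across, 50 mm high, standing loose on the table; origin at the centre of its underside. Bystander.

How it is judged:
By the outcome, as a careful person would: the job done as asked, in the order asked, and still so for the second after the job is handed in, with the robot touching nothing.
It also fails if it takes over 40 s, if anything falls off the work surface, if the arm or the gripper's body presses on something with over 40 N, if the wrist force passes 120 N, or if a joint passes its speed limit or range.

ROBOT

A 7-joint arm with a two-finger parallel gripper is mounted at the origin on a cart in front of the work surface, level with it; the furniture and walls round the work are solid. World frame = base frame: x ahead of the robot, y to its left, z up, the work surface at z = 0. Lengths are in m, angles in rad, forces in N, time in s.
With the tool pointing down it reaches from about 0.425 to 1.025 m from the base axis. Payload 3.6 kg.
Tool frame: the origin (TCP) lies at the very end of the fingers, on their centre line; the grasp point (between the pads) lies 19 mm behind it (r.grasp_offset is the distance from the TCP to the grasp point, in m); z points along the fingers, y is the line along which they close (so a half turn about z gives the same grasp; the last joint's range is limited). The gripper opens to 85 mm and grips with 20 to 120 N. Pads are 22 mm wide; open, the fingers measure 114 mm over their backs; the gripper's body (76 mm by 85 mm) begins 54 mm behind the grasp point. The pads swing forward as they close: fully open they stand 13 mm farther back than shut.
Start: joints at [1.075, 0.591, 0.048, 1.609, -0.033, 0.943, -0.034], TCP at [0.284, -0.667, 0.231] pointing down, gripper open.
Joint ranges: [-2.69, 2.69], [-0.47, 2.24], [-1.27, 1.36], [0.19, 2.51], [-1.53, 4.68], [0.08, 2.07], [-3.09, 3.09]. Speed limits (rad/s): [2.57, 2.57, 3.14, 3.14, 3.14, 3.14, 3.14].

INTERFACE

Orientations are given as a unit quaternion [x, y, z, w].
In Python, from workcell import r, cams gives the robot as it stands.
- The arm moves only by the shell command python3 -m inch 'ROWS' [OPENING] [FORCE]. ROWS is JSON, a list that holds one entry, the list of rows, each a list of 6 numbers: the shift along the tool's x, y, z normalised to -1 to 1, where 1 is 100 cm, then the turn, a rotation vector about the tool's x, y, z normalised to -1 to 1, where 1 is pi/2 rad. In form: [[[tx, ty, tz, ax, ay, az], ...]]. A call has 1 to 10 rows; each row shifts and turns the commanded pose from where the row before left it, along the tool's axes as they then stand; what a row does not reach is not made up. A row lasts 1/12 s, in which the tool goes at most 41.7 mm and 7.16 degrees, less where a joint would pass 70% of its speed; a pose out of reach is approached as far as the arm can. A call with a number of a shift or a turn outside -1 to 1 is refused whole. A call with a gripper value outside its range is refused whole. OPENING is the closure, from -1 (fully open) to 1 (shut), set as the call begins (- or left out, the last holds). The fingers move at their own pace and stop on an object; FORCE is the grip in N (left out, the last holds). Time passes only in rows, so rows that do not move let the fingers close. It gives the time, the measured TCP pose, the force, the opening and the grip force at its end, in the units of the state.
- r.read_state(): the state, without advancing time (a new reading comes with each control period).
- cams.get_image(name): name is "scene" or "top"; returns a dict with "img" (420x560x3 uint8, red, green, blue), "mtx" (3x3 intrinsics, pixels), "cam_to_world" (4x4, takes a point from camera to world coordinates). Camera axes: x right, y down, z forward; pixel columns grow to the right and rows downward; lengths in m; the calibration is good to about 2 mm. A picture is of the moment at which its call begins. There is no depth.
- r.close_job(): hands the job in; it is judged then, once.
The state is a dict: "time": time; "joint_positions": joint angles; "dq": joint speeds; "joint_torque": joint torques, N m; "tcp_pos": TCP position; "ee_rot": TCP orientation; "ft_force": force on the tool from outside, world axes, zero at the start; "wrist_torque": the same for the moment, N m; "opening": finger opening in m; "finger_force": force on a finger pad.
Only numpy, scipy, OpenCV 4.12 (cv2) and the standard library are available. Lean on these libraries where they do the work, as an engineer would, in place of code of your own. Each camera call takes 0.05 s, during which the arm holds its last target. There are 200 camera calls.

## Working session

There is one attempt and no reset: what is moved stays moved. The work goes in short steps, Python scripts to look and compute and a shell command to move; the robot and the scene stay as the last step left them, time stands still between calls to the robot, and variables do not carry over. Pictures are saved under pics/ and viewed, at most 10 in all, crops included, and the job is handed in when it is done.

```bash
mkdir -p pics; python3 - <<'E'
from workcell import r,cams
import cv2,numpy as np
for n in("top","scene"):
    d=cams.get_image(n); cv2.imwrite(f"pics/{n}0.png",d["img"][:,:,::-1]); print(n,d["mtx"].round(2).tolist(),d["cam_to_world"].round(4).tolist())
s=r.read_state(); print(s["time"],s["tcp_pos"],s["ee_rot"],s["opening"],s["ft_force"])
E
```

```text
top [[477.58, 0.0, 267.14], [0.0, 477.58, 207.79], [0.0, 0.0, 1.0]] [[0.01, -0.9976, 0.0686, 0.4933], [-0.9991, -0.0071, 0.0424, -0.0676], [-0.0418, -0.069, -0.9967, 0.9314], [0.0, 0.0, 0.0, 1.0]]
scene [[526.29, 0.0, 287.06], [0.0, 526.29, 202.78], [0.0, 0.0, 1.0]] [[-0.8484, -0.3794, 0.3691, 0.2469], [-0.5292, 0.5953, -0.6046, 0.4712], [0.0097, -0.7083, -0.7059, 0.6715], [0.0, 0.0, 0.0, 1.0]]
0.1 [ 0.28393723 -0.66627088  0.23025075] [ 9.79778362e-01  2.00083283e-01 -2.60873776e-04 -9.86300343e-04] 0.08579218377503704 [ 0.30542501  0.39578506 -0.04296154]
```

View pics/top0.png

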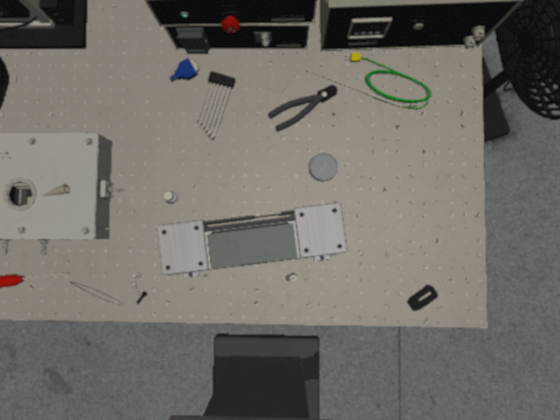

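View pics/scene0.png

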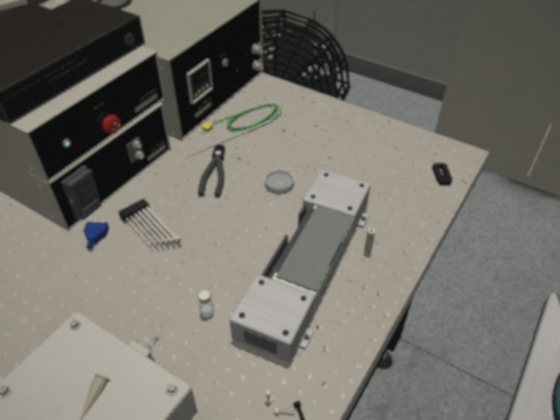

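The top view shows the case at (158–347, 205–275), tilted a few degrees, with its back facing up. The vial is at (170,197), the dish at (322,167) and the post in front at (292,277). I'll zoom in on both views.

```bash
python3 - <<'E'
import cv2,numpy as np
a=cv2.imread("pics/top0.png")[180:290,150:355]; b=cv2.imread("pics/scene0.png")[160:360,180:390]
a=cv2.resize(a,None,fx=3.8,fy=3.8,interpolation=cv2.INTER_CUBIC);cv2.imwrite("pics/topc.png",cv2.convertScaleAbs(a,alpha=1.5,beta=20))
b=cv2.resize(b,None,fx=3,fy=3,interpolation=cv2.INTER_CUBIC);cv2.imwrite("pics/scc.png",cv2.convertScaleAbs(b,alpha=1.5,beta=20))
E
```

```text
(no output)
```

View pics/topc.png

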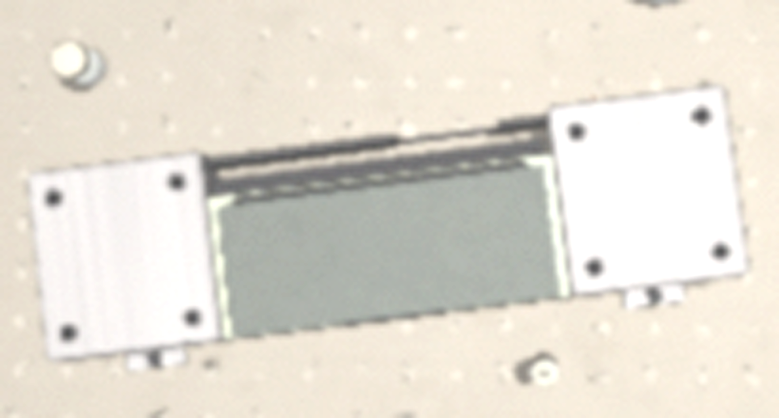

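View pics/scc.png

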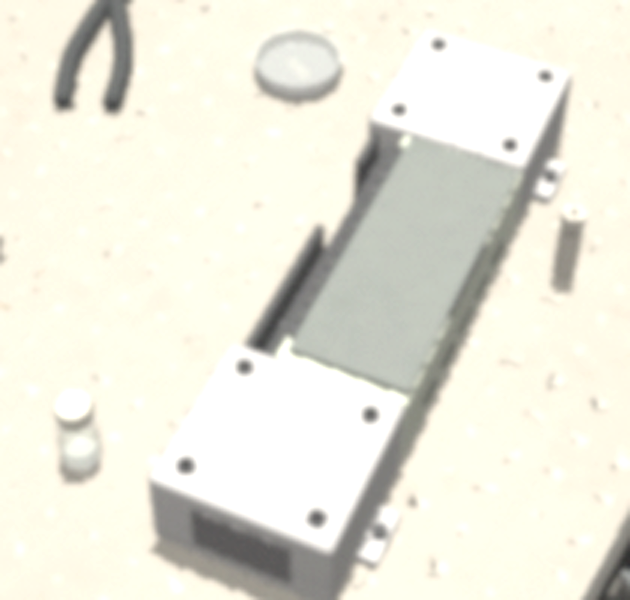

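The crops show the strip's gap at about x 397–498 in the top crop, towards the right end. The vial is beyond the left end, and the dish is behind the right end.

```bash
cat > h.py <<'E'
import numpy as np
from workcell import r,cams
from scipy.spatial.transform import Rotation as R
def proj(d,u,v,z):
    M=d["cam_to_world"]; q=M[:3,:3]@np.linalg.solve(d["mtx"],[u,v,1]); o=M[:3,3]; return (o+q*(z-o[2])/q[2])
E
python3 - <<'E'
from h import *
d=cams.get_image("top")
f=lambda x,y,z:proj(d,150+(x+.5)/3.8-.5,180+(y+.5)/3.8-.5,z)[:2]
C=np.array([f(30,174,.052),f(724,88,.052),f(747,272,.052),f(50,357,.052)])
L=np.array([[48,172],[48,-172],[-45,-172],[-45,172]])/1e3
L2=L-L.mean(0);D=C-C.mean(0)
yaw=np.arctan2((L2[:,0]*D[:,1]-L2[:,1]*D[:,0]).sum(),(L2*D).sum())
Rm=np.array([[np.cos(yaw),-np.sin(yaw)],[np.sin(yaw),np.cos(yaw)]])
o=C.mean(0)-Rm@L.mean(0); print("origin",o,"yaw",yaw,np.degrees(yaw)); print((C-(L@Rm.T+o))*1e3)
loc=lambda p:((p-o)@Rm*1e3).round(1)
for n,x,y,z in[("notchL",397,140,.042),("notchR",498,128,.042),("stripL",210,163,.042),("stripR",548,122,.042),("vial",72,60,.044),("post",543,371,.05)]: print(n,loc(f(x,y,z)))
print("dish",loc(proj(d,322,167,.012)[:2]))
np.save("case.npy",[*o,yaw])
E
```

```text
origin [ 0.49591075 -0.00134245] yaw 0.13148102713972948 7.533307941151533
[[-1.4711671  -1.87294318]
 [-2.07223197  1.21471774]
 [ 1.63550397  2.47539341]
 [ 1.9078951  -1.81716797]]
notchL [41.2 -9.7]
notchR [ 41.  -59.7]
stripL [41.4 83.4]
stripR [ 40.9 -84.4]
vial [100.4 145.6]
post [-78.4 -66.8]
dish [ 121.9 -149.8]
```

```bash
cat >> h.py <<'E'
def where(tx=None,ty=None,tz=None):
    x,y,yaw=np.load("case.npy"); s=r.read_state(); p=s["tcp_pos"]; K=R.from_euler("z",yaw)
    l=K.inv().apply(np.array(p)-[x,y,0])*1e3; T=R.from_quat(s["ee_rot"])
    f=K.inv().apply(s["ft_force"])
    print("t",round(s["time"],2),"case mm",l.round(1),"F",f.round(1),"open",round(s["opening"],4))
    turn=(T.inv()*(K*R.from_quat([1,0,0,0]))).as_rotvec()/(np.pi/2); print("turn left",turn.round(4))
    if tx is not None: print("tool shift(m) to target",T.inv().apply(K.apply((np.array([tx,ty,tz])-l)/1e3)).round(4))
E
python3 -m inch '[[[0,0,0,0,0,0.058],[0,0,0,0,0,0.058],[0,0,0,0,0,0.057],[0.019,-0.033,0,0,0,0],[0.019,-0.033,0,0,0,0],[0.019,-0.033,0,0,0,0],[0.019,-0.033,0,0,0,0],[0.019,-0.033,0,0,0,0],[0.019,-0.033,0,0,0,0],[0.019,-0.033,0,0,0,0]]]' 1 20
python3 -c "from h import *;where(90,25,150)"
```

```text
time: 0.98
tcp_pos: [0.3861, -0.4186, 0.2311]
ee_rot: [0.998, 0.065, -0.0, -0.0]
ft_force: [0.7, 0.5, 0.6]
opening: 0.0
finger_force: 0.0
t 0.98 case mm [-163.5 -399.3  231.1] F [0.7 0.4 0.6] open 0.0
turn left [-0.0002  0.0001 -0.0003]
tool shift(m) to target [ 0.2533 -0.4244  0.0812]
```

```bash
python3 -m inch '[[[0.02,-0.034,0,0,0,0],[0.02,-0.034,0,0,0,0],[0.02,-0.034,0,0,0,0],[0.02,-0.034,0,0,0,0],[0.02,-0.034,0,0,0,0],[0.02,-0.034,0,0,0,0],[0.02,-0.034,0,0,0,0],[0.02,-0.034,0,0,0,0],[0.02,-0.034,0,0,0,0],[0.02,-0.034,0,0,0,0]]]'
python3 -m inch '[[[0.02,-0.034,0,0,0,0],[0,0,0,0,0,0],[0,0,0,0,0,0],[0,0,0,0,0,0]]]'
python3 -c "from h import *;where(90,25,100)"
```

```text
time: 1.82
tcp_pos: [0.5399, -0.0555, 0.2313]
ee_rot: [0.998, 0.066, -0.0, 0.0]
ft_force: [0.5, 0.0, -0.0]
opening: 0.0
finger_force: 0.0
time: 2.15
tcp_pos: [0.5546, -0.0214, 0.231]
ee_rot: [0.998, 0.066, -0.001, 0.0]
ft_force: [-0.8, -0.6, 0.8]
opening: -0.0002
finger_force: 0.0
t 2.15 case mm [ 55.5 -27.5 231. ] F [-0.9 -0.5  0.8] open -0.0002
turn left [0.0003 0.0008 0.    ]
tool shift(m) to target [ 0.0346 -0.0526  0.1309]
```

```bash
python3 -m inch '[[[0.0175,-0.0265,0.01,0,0,0],[0.0175,-0.0265,0.01,0,0,0],[0,0,0.04,0,0,0],[0,0,0.04,0,0,0],[0,0,0.04,0,0,0],[0,0,0.03,0,0,0],[0,0,0.03,0,0,0],[0,0,0.016,0,0,0],[0,0,0,0,0,0],[0,0,0,0,0,0]]]'
python3 - <<'E'
from h import *
import cv2
where(70,25,15)
a=cams.get_image("top")["img"][170:280,180:330,::-1];b=cams.get_image("scene")["img"][150:330,190:370,::-1]
A=cv2.resize(a,(560,411),interpolation=2);B=cv2.resize(b,(411,411),interpolation=2)[:,180-180:]
im=np.hstack([A,B]);cv2.imwrite("pics/m1.png",cv2.convertScaleAbs(cv2.resize(im,(800,339)),alpha=1.4,beta=20))
E
```

```text
time: 2.98
tcp_pos: [0.5819, 0.0337, 0.0147]
ee_rot: [0.998, 0.064, -0.001, 0.001]
ft_force: [0.1, -0.2, 1.1]
opening: 0.0001
finger_force: 0.0
t 2.98 case mm [89.9 23.5 14.7] F [ 0.1 -0.2  1.1] open 0.0001
turn left [ 0.0007  0.0016 -0.0021]
tool shift(m) to target [-0.0199 -0.0014 -0.0003]
```

View pics/m1.png

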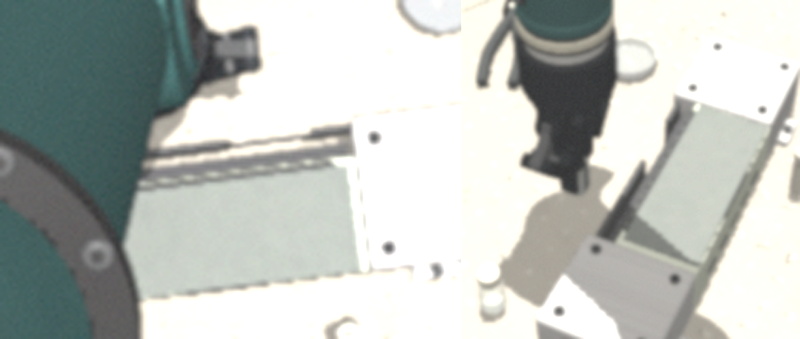

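The finger stands upright behind the strip, at scene crop (570,185), clear of the vial and the dish. I'll approach and feel for the strip.

```bash
python3 -m inch '[[[-0.013,-0.0015,0,0,0,0],[-0.013,0,0,0,0,0],[0,0,0,0,0,0],[0,0,0,0,0,0],[0,0,0,0,0,0]]]' | grep force; python3 -c "from h import *;where()"
for i in 1; do python3 -m inch '[[[-0.001,0,0,0,0,0],[0,0,0,0,0,0],[0,0,0,0,0,0]]]'|grep ft; python3 -c "from h import *;where()"
python3 -m inch '[[[-0.001,0,0,0,0,0],[0,0,0,0,0,0],[0,0,0,0,0,0]]]'|grep ft; python3 -c "from h import *;where()"
python3 -m inch '[[[-0.001,0,0,0,0,0],[0,0,0,0,0,0],[0,0,0,0,0,0]]]'|grep ft; python3 -c "from h import *;where()"; done
```

```text
ft_force: [-0.1, 0.0, 0.1]
finger_force: 0.0
t 3.5 case mm [67.1 27.  16.6] F [-0.1  0.   0.1] open 0.0
turn left [ 0.0001 -0.0024 -0.0004]
ft_force: [-0.8, -0.7, 0.1]
t 3.75 case mm [64.8 27.2 15.4] F [-0.9 -0.6  0.1] open 0.0
turn left [ 0.     -0.0005 -0.0003]
ft_force: [0.3, -0.6, 0.4]
t 4.0 case mm [63.  27.2 15.2] F [ 0.2 -0.6  0.4] open 0.0001
turn left [ 0.      0.0002 -0.0002]
ft_force: [0.3, -0.1, 0.3]
t 4.25 case mm [62.  27.3 15.2] F [ 0.3 -0.1  0.3] open 0.0001
turn left [-0.      0.0001 -0.0002]
```

```bash
w(){ python3 -c "from h import *;where()"|head -1; }
python3 -m inch '[[[-0.001,0,0,0,0,0],[-0.001,0,0,0,0,0],[-0.001,0,0,0,0,0],[0,0,0,0,0,0],[0,0,0,0,0,0],[0,0,0,0,0,0]]]'>/dev/null;w
python3 -m inch '[[[-0.001,0,0,0,0,0],[0,0,0,0,0,0],[0,0,0,0,0,0],[0,0,0,0,0,0]]]'>/dev/null;w
python3 -m inch '[[[-0.001,0,0,0,0,0],[0,0,0,0,0,0],[0,0,0,0,0,0],[0,0,0,0,0,0]]]'>/dev/null;w
python3 -m inch '[[[-0.001,0,0,0,0,0],[0,0,0,0,0,0],[0,0,0,0,0,0],[0,0,0,0,0,0]]]'>/dev/null;w
```

```text
t 4.75 case mm [59.1 27.2 15.3] F [ 0.2 -0.4  0.3] open -0.0001
t 5.08 case mm [58.1 27.2 15.3] F [ 0.   0.3 -0. ] open -0.0
t 5.42 case mm [57.1 27.2 15.3] F [-0.5 -0.7  0.5] open 0.0002
t 5.75 case mm [56.1 27.2 15.3] F [-0.2 -0.4  0.3] open 0.0001
```

```bash
w(){ python3 -c "from h import *;where()"|head -1; }
python3 -m inch '[[[-0.001,0,0,0,0,0],[0,0,0,0,0,0],[0,0,0,0,0,0],[0,0,0,0,0,0]]]'>/dev/null;w
python3 -m inch '[[[-0.001,0,0,0,0,0],[0,0,0,0,0,0],[0,0,0,0,0,0],[0,0,0,0,0,0]]]'>/dev/null;w
python3 -m inch '[[[-0.0005,0,0,0,0,0],[0,0,0,0,0,0],[0,0,0,0,0,0],[0,0,0,0,0,0]]]'>/dev/null;w
python3 -m inch '[[[0,0,0,0,0,0]]]'>/dev/null;w
```

```text
t 6.08 case mm [55.8 27.3 15.4] F [ 1.1 -0.3 -1.2] open 0.0001
t 6.42 case mm [54.5 27.3 15.4] F [ 2.4 -1.  -0.7] open -0.0001
t 6.75 case mm [53.8 27.2 15.3] F [ 1.4 -0.1 -0.5] open -0.0
t 6.83 case mm [53.8 27.3 15.4] F [ 2.2 -0.1 -0.4] open -0.0
```

```bash
w(){ python3 -c "from h import *;where()"|head -1; }
python3 -m inch '[[[-0.0005,0.002,0,0,0,0],[0,0.004,0,0,0,0],[0,0.004,0,0,0,0],[0,0.004,0,0,0,0],[0,0.004,0,0,0,0]]]'>/dev/null;w
python3 -m inch '[[[0,0.004,0,0,0,0],[0,0.004,0,0,0,0],[0,0.004,0,0,0,0],[0,0,0,0,0,0]]]'>/dev/null;w
python3 -m inch '[[[0,0.004,0,0,0,0],[0,0.004,0,0,0,0],[0,0,0,0,0,0],[0,0,0,0,0,0]]]'>/dev/null;w
```

```text
t 7.25 case mm [53.2  8.8 15.3] F [ 3.1  2.  -0.1] open 0.0
t 7.58 case mm [53.1 -4.3 15.3] F [ 2.1 -1.6 -0.5] open -0.0004
t 7.92 case mm [ 53.1 -11.9  15.3] F [ 2.8 -0.8 -0.4] open 0.0001
```

```bash
w(){ python3 -c "from h import *;where()"|head -1; }
python3 -m inch '[[[0,0.004,0,0,0,0],[0,0.004,0,0,0,0],[0,0,0,0,0,0],[0,0,0,0,0,0],[0,0,0,0,0,0]]]'>/dev/null;w
for i in 1; do python3 -m inch '[[[0,0.002,0,0,0,0],[0,0.002,0,0,0,0],[0,0,0,0,0,0],[0,0,0,0,0,0]]]'>/dev/null;w
python3 -m inch '[[[0,0.002,0,0,0,0],[0,0.002,0,0,0,0],[0,0,0,0,0,0],[0,0,0,0,0,0]]]'>/dev/null;w
python3 -m inch '[[[0,0.002,0,0,0,0],[0,0.002,0,0,0,0],[0,0,0,0,0,0],[0,0,0,0,0,0]]]'>/dev/null;w; done
```

```text
t 8.33 case mm [ 51.9 -19.2  15.1] F [-0.3  0.3  0.2] open -0.0002
t 8.67 case mm [ 52.7 -23.   15.2] F [-0.5 -0.1  0.1] open -0.0002
t 9.0 case mm [ 53.1 -27.1  15.3] F [ 0.1 -0.  -1. ] open 0.0004
t 9.33 case mm [ 53.1 -31.   15.3] F [-0.5 -1.1  0.8] open -0.0002
```

The force fell to zero near y = -19, so the tip is in the notch. Next I'll centre it and move in to the bar.

```bash
w(){ python3 -c "from h import *;where()"|head -1; }
python3 -m inch '[[[-0.001,0.002,0,0,0,0],[-0.001,0.002,0,0,0,0],[-0.001,0,0,0,0,0],[-0.001,0,0,0,0,0],[-0.001,0,0,0,0,0],[0,0,0,0,0,0],[0,0,0,0,0,0],[0,0,0,0,0,0]]]'>/dev/null;w
python3 -m inch '[[[-0.001,0,0,0,0,0],[-0.001,0,0,0,0,0],[-0.001,0,0,0,0,0],[0,0,0,0,0,0],[0,0,0,0,0,0],[0,0,0,0,0,0]]]'>/dev/null;w
python3 -m inch '[[[-0.001,0,0,0,0,0],[-0.001,0,0,0,0,0],[0,0,0,0,0,0],[0,0,0,0,0,0],[0,0,0,0,0,0]]]'>/dev/null;w
python3 -m inch '[[[-0.001,0,0,0,0,0],[-0.001,0,0,0,0,0],[0,0,0,0,0,0],[0,0,0,0,0,0],[0,0,0,0,0,0]]]'>/dev/null;w
```

```text
t 10.0 case mm [ 48.1 -34.7  15.3] F [-0.6 -0.1 -0.3] open -0.0003
t 10.5 case mm [ 45.  -34.8  15.3] F [ 0.1 -0.5 -0.9] open -0.0001
t 10.92 case mm [ 44.9 -34.8  15.4] F [ 5.  -0.3 -2.5] open -0.0
t 11.33 case mm [ 41.3 -34.8  15.4] F [ 5.4  0.6 -3.8] open -0.0001
```

```bash
w(){ python3 -c "from h import *;where()"|head -1; }
python3 -m inch '[[[-0.001,0,0,0,0,0],[-0.001,0,0,0,0,0],[0,0,0,0,0,0],[0,0,0,0,0,0],[0,0,0,0,0,0]]]'>/dev/null;w
python3 -m inch '[[[-0.001,0,0,0,0,0],[0,0,0,0,0,0],[0,0,0,0,0,0],[0,0,0,0,0,0]]]'>/dev/null;w
python3 -m inch '[[[-0.001,0,0,0,0,0],[0,0,0,0,0,0],[0,0,0,0,0,0],[0,0,0,0,0,0]]]'>/dev/null;w
```

```text
t 11.75 case mm [ 38.9 -34.8  15.4] F [ 5.2  0.1 -1.7] open 0.0001
t 12.08 case mm [ 38.  -34.8  15.4] F [ 4.5 -0.  -0.2] open 0.0003
t 12.42 case mm [ 37.1 -34.8  15.3] F [5.4 0.  0.3] open 0.0
```

```bash
w(){ python3 -c "from h import *;where()"|head -1; }
python3 -m inch '[[[-0.0005,0,0,0,0,0],[0,0,0,0,0,0],[0,0,0,0,0,0],[0,0,0,0,0,0]]]'>/dev/null;w
python3 -m inch '[[[-0.0005,0,0,0,0,0],[0,0,0,0,0,0],[0,0,0,0,0,0],[0,0,0,0,0,0]]]'>/dev/null;w
```

```text
t 12.75 case mm [ 37.  -34.8  15.4] F [ 4.5 -0.4 -0. ] open -0.0
t 13.08 case mm [ 36.9 -34.8  15.4] F [ 6.2  0.  -0.5] open -0.0003
```

```bash
w(){ python3 -c "from h import *;where()"|head -1; }
python3 -m inch '[[[0,0,0,0,0,0],[0,0,0,0,0,0],[0,0,0,0,0,0],[0,0,0,0,0,0]]]'>/dev/null;w
python3 -m inch '[[[-0.0005,0,0,0,0,0],[0,0,0,0,0,0],[0,0,0,0,0,0],[0,0,0,0,0,0],[0,0,0,0,0,0]]]'>/dev/null;w
```

```text
t 13.42 case mm [ 36.9 -34.8  15.4] F [ 5.1  0.4 -0.6] open -0.0003
t 13.83 case mm [ 36.9 -34.8  15.4] F [ 6.2  0.5 -2.2] open 0.0
```

```bash
w(){ python3 -c "from h import *;where()"|head -1; }
python3 -m inch '[[[-0.001,0,0,0,0,0],[0,0,0,0,0,0],[0,0,0,0,0,0],[0,0,0,0,0,0]]]'>/dev/null;w
python3 -m inch '[[[-0.001,0,0,0,0,0],[0,0,0,0,0,0],[0,0,0,0,0,0],[0,0,0,0,0,0]]]'>/dev/null;w
```

```text
t 14.17 case mm [ 37.  -34.8  15.4] F [ 8.2  0.9 -2.4] open -0.0002
t 14.5 case mm [ 37.  -34.8  15.5] F [10.  -0.5 -4.4] open 0.0
```

The bar is firmly at its stop, with the force rising and no motion. I'll withdraw straight back, then up.

```bash
python3 -m inch '[[[0.002,0,0,0,0,0],[0.003,0,0,0,0,0],[0.005,0,0,0,0,0],[0.005,0,0,0,0,0],[0.01,0,0,0,0,0],[0.01,0,0,0,0,0],[0.01,0,0,0,0,0],[0.01,0,0,0,0,0],[0,0,0,0,0,0],[0,0,0,0,0,0]]]' >/dev/null
python3 -c "from h import *;where()"
python3 -m inch '[[[0,0,-0.03,0,0,0],[0,0,-0.03,0,0,0],[0,0,-0.03,0,0,0],[0,0,-0.03,0,0,0],[0.03,0,-0.02,0,0,0],[0.03,0,0,0,0,0],[0.03,0,0,0,0,0],[0,0,0,0,0,0],[0,0,0,0,0,0],[0,0,0,0,0,0]]]' >/dev/null
python3 - <<'E'
from h import *
import cv2
where()
a=cams.get_image("top")["img"][150:300,150:350,::-1];b=cams.get_image("scene")["img"][150:370,180:400,::-1]
im=np.hstack([cv2.resize(a,(440,330),interpolation=2),cv2.resize(b,(330,330),interpolation=2)]);cv2.imwrite("pics/m2.png",cv2.convertScaleAbs(im,alpha=1.4,beta=20))
E
```

```text
t 15.33 case mm [ 89.5 -34.7  15.3] F [-1.2 -0.   0.2] open -0.0004
turn left [-0.     -0.0003 -0.0001]
t 16.17 case mm [176.6 -34.9 154.4] F [-0.2 -0.1  0.6] open -0.0001
turn left [-0.      0.0022 -0.0004]
```

View pics/m2.png

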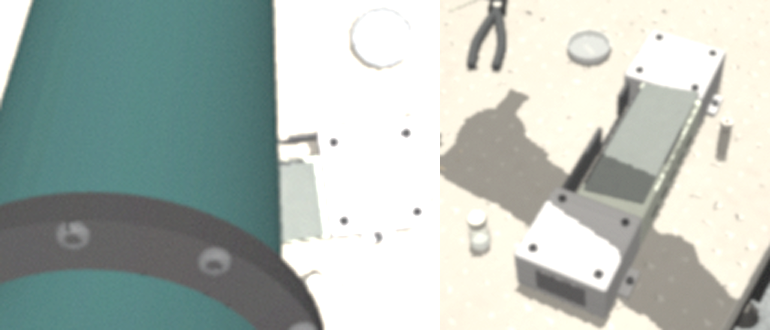

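The lid's front edge is raised (scene crop around (660,175)), the strip has sprung back, and the vial, dish and post haven't moved. The arm is clear, so I'm handing in.

```bash
python3 -c "from workcell import r;print(r.close_job())"
```

```text
the job is handed in; nothing more can be done
None
```

The job is handed in at about 16 s of robot time: I swept the strip until the tip dropped into the notch, pushed the release bar to its stop so the lid popped ajar, and withdrew; the vial, dish and post look undisturbed in the last picture.

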